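# Mist the ski's inserts, then hold the riser plate lined up over them

## Robot

A 6-joint arm with a two-finger parallel gripper is mounted at the origin on the work surface. World frame = base frame: x ahead of the robot, y to its left, z up, the work surface at z = 0. Lengths are in m, angles in rad, forces in N, time in s.
With the tool pointing down it reaches from about 0.25 to 0.775 m from the base axis. Payload 4 kg.
Tool frame: the origin (TCP) lies between the finger pads; the fingertips stand 17 mm ahead of it and the grasp point (between the pads) lies 2 mm behind it (tips_ahead is the distance from the TCP to the fingertips, in m); x points along the fingers, z is the direction in which the jaws open and shut, and the axes are right-handed (so a half turn about x gives the same grasp; the last joint's range is limited). The gripper opens to 94 mm and grips with 3 to 60 N. Pads are 16 mm wide; open, the fingers measure 119 mm over their backs; the gripper's body (75 mm by 177 mm) begins 78 mm behind the grasp point.
Start: joints at [0.998, 0.087, 1.371, -0, 1.684, -0.103], TCP at [0.249, 0.49, 0.223] pointing down, gripper open.
Joint ranges: [-3.1, 3.1], [-0.76, 2.03], [0.27, 2.55], [-1.08, 4.22], [0.17, 2.65], [-2.57, 2.57]. Speed limits (rad/s): [2.79, 2.79, 3.14, 3.14, 3.14, 3.14].

## Interface

Orientations are given as a unit quaternion [w, x, y, z].
In Python, from workcell import get_obs, camera, calibration, sign_off, tips_ahead gives the robot as it stands.
- The arm moves only by the tool apply_moves, never from a script. Its argument "motion" is one flat list of numbers, 7 for each row, row after row: the turn, a rotation vector about the world's x, y, z in degrees, then the shift along the world's x, y, z in cm, then the finger opening in cm, from 0 to 9.4. In form: [rx, ry, rz, tx, ty, tz, fingers, rx, ry, rz, tx, ty, tz, fingers, ...]. A call has 1 to 10 rows; each row is the pose to reach, as a shift and turn from the pose measured when the call began; what a row does not reach only later rows make up. A row lasts 1/8 s, in which the tool goes at most 62.5 mm and 10.7 degrees, less where a joint would pass 70% of its speed; a pose out of reach is approached as far as the arm can. A call with a gripper value outside its range is refused whole. The fingers move at their own pace and stop on an object; the grip force is fixed at half the most. Time passes only in rows, so rows that repeat a pose let the fingers close. It gives the time, the measured TCP pose, the force and the opening at its end, in the units of the state.
- get_obs(): the state, without advancing time (a new reading comes with each control period).
- camera(name): name is "scene" or "top" or "wrist"; returns (picture, depth): 400x640x3 uint8, red, green, blue; 400x640 float32, m along the optical axis (not along the pixel's ray), 0 where there is no reading.
- calibration(name): a dict with "camera_matrix" (3x3 intrinsics, pixels), "rvec" (rotation vector, rad) and "tvec" (3), from world to camera coordinates, as OpenCV has them. Camera axes: x right, y down, z forward; pixel columns grow to the right and rows downward; lengths in m; the calibration is good to about 2 mm. A picture is of the moment at which its call begins: read the wrist's pose just before it. calibration takes no time and is no camera call; for the wrist camera it gives the pose at the moment of the call.
- sign_off(): hands the job in, once; it reports no verdict.
The state is a dict: "t": time; "qpos": joint angles; "qvel": joint speeds; "tau": joint torques, N m; "ee_pos": TCP position; "eef_rot": TCP orientation; "force": force on the tool from outside, world axes, zero at the start; "ft_torque": the same for the moment, N m; "opening": finger opening in m.
Only numpy, scipy, OpenCV 4.12 (cv2) and the standard library are available. Lean on these libraries where they do the work, as an engineer would, in place of code of your own. Each camera call takes 0.05 s, during which the arm holds its last target.

## Task

The short ski is clamped up to get its binding riser plate: first push the white sprayer cap all the way down to mist the threaded inserts with cleaner and let it spring back up. Then pick up the orange riser plate and hold it level just above the ski, a finger's breadth clear, long side along the ski and its four screw holes lined up over the four inserts, so that I can start the screws. Don't let the plate touch the wet ski, leave the carabiner, belay device, headlamp and nut tool where they lie, and finish still holding the plate there.

Things in the scene. Friction and masses are not known exactly. Their poses are not given: they have to be found in the camera images.
- cap_top (a point): Centre of the top of the white pump cap (23 mm across, 18 mm tall, upright) of a small blue-banded aluminium spray bottle (40 mm across). The bottle stands fixed in a foot (68 mm across) screwed to the bench; with the cap up this point is 120 mm above the bench. It stands beside the ski, its nozzle already aimed at the inserts.
- spray_cap (a joint): How far the pump cap is pushed down, in m: 0 = up, 0.006 = fully down. Sprung: it starts to move at about 3 N, takes about 8 N fully down and comes back up by itself.
- plate_mid (a point): Centre (half-way up) of the loose orange aluminium riser plate, lying flat on the bench: 60 mm (its x) by 100 mm (its y) by 10 mm thick (its z, up), corners rounded at 10 mm, about 130 g. Four 8 mm through holes at x = +-20, y = +-20 mm and a 13 by 45 mm slot in the middle. The straight side faces at x = +-30 mm can be gripped at the middle of the long sides. It fits the ski either way round (half turn).
- hole_a (a point): Axis of the plate's hole at x = +20, y = +20 mm of plate_mid, half-way up the plate.
- hole_b (a point): Axis of the plate's hole diagonally opposite hole_a, at x = -20, y = -20 mm of plate_mid, half-way up the plate.
- plate: The riser plate; origin at the centre of its underside, axes as for plate_mid.
- insert_mid (a point): Centre of the four steel threaded inserts, on the flat top face of the short ski, 65 mm above the bench. y runs along the ski, x across it, z up. The ski is 990 mm long, 104 mm wide here and up to 126 mm near the tips, dark teal on top; its tips turn up to about 115 mm above the bench. It is fixed in a vise whose parts stay below the ski's top face, within 75 mm either side of its middle line. The inserts (11 mm across, dark 6 mm thread) lie flush at x = +-20, y = +-20 mm.
- insert_a (a point): Centre of the insert at x = +20, y = +20 mm of insert_mid, at the ski's top face.
- insert_b (a point): Centre of the insert diagonally opposite insert_a, at x = -20, y = -20 mm of insert_mid, at the ski's top face.
- ski: The clamped ski with its vise, fixed; origin on the bench straight below insert_mid, same axes.
- carabiner_mid (a point): Middle of a loose silver carabiner lying flat, 102 by 59 mm, 10 mm high. A bystander.
- belay_mid (a point): Middle of a loose blue belay device, 82 by 34 mm, 26 mm high. A bystander.
- headlamp_mid (a point): Middle of a loose grey headlamp with a steel toggle switch on top, 52 by 74 mm, 56 mm high, beyond the ski. A bystander.
- nut_tool_mid (a point): Middle of a loose flat steel nut tool, 178 mm long, 30 mm wide at most, 8 mm high, beyond the ski. A bystander.
Not all that is in view belongs to the job. What is shaped like the part that bears cap_top but red or turquoise is not meant.

How it is judged:
On the way, in this order (a step that is already met when the one before it is completed fails the run):
1. the sprayer cap is pushed fully down while the plate still lies on the bench (value of joint spray_cap above 0.0048 m and height (world z) of plate_mid below 0.02 m), for 0.05 s.
2. the cap has sprung back up (value of joint spray_cap below 0.001 m), for 0.1 s.
3. the plate is lifted off the bench in the gripper (height (world z) of plate_mid above 0.04 m and contact force between plate and the fingers above 0.5 N), for 0.1 s.
At the end, for the whole second after the job is handed in: The gripper holds the plate still and level (within 0.1 rad) over the ski, its underside 5 to 30 mm above the ski's top face and not touching the ski, with the two diagonal holes each within 3 mm of their inserts seen from above (either way round); the sprayer cap is up (z of plate in the frame of ski between 0.07 and 0.095 m and angle between plate's own z axis and vertical below 0.1 rad and ((horizontal distance between hole_a and insert_a below 0.003 m and horizontal distance between hole_b and insert_b below 0.003 m) or (horizontal distance between hole_a and insert_b below 0.003 m and horizontal distance between hole_b and insert_a below 0.003 m)) and linear speed of plate below 0.02 m/s and angular speed of plate below 0.2 rad/s and contact force between plate and the fingers above 0.5 N and contact force between plate and ski below 0.2 N and value of joint spray_cap below 0.001 m); the arm keeps its last pose, push and grip.
It fails at once if the plate touches the ski (contact force between plate and ski above 0.5 N).
It fails at once if the carabiner is moved (distance of carabiner_mid from where it was at the start of the episode above 0.02 m).
It fails at once if the belay device is moved (distance of belay_mid from where it was at the start of the episode above 0.02 m).
It fails at once if the headlamp is moved (distance of headlamp_mid from where it was at the start of the episode above 0.02 m).
It fails at once if the nut tool is moved (distance of nut_tool_mid from where it was at the start of the episode above 0.02 m).
It also fails if it takes over 54 s, if anything falls off the work surface, if the arm or the gripper's body presses on something with over 40 N, if the wrist force passes 120 N, or if a joint passes its speed limit or range.

## Working session

There is one attempt and no reset: what is moved stays moved. The work goes in short steps, Python scripts to look and compute and a tool call to move; the robot and the scene stay as the last step left them, time stands still between calls to the robot, and variables do not carry over. Pictures are saved under pics/ and viewed, and the job is handed in when it is done.

Besides the shell and the picture viewer there is one more tool, called after "Call:" by a JSON object that holds its "fn" and its "kwargs". apply_moves: Moves the arm, as the interface text tells. Its arguments: {"type":"object","properties":{"motion":{"type":"array","items":{"type":"number"}}},"required":["motion"]}

```bash
mkdir -p pics
cat > h.py <<'E'
import numpy as np, cv2
from workcell import get_obs, camera, calibration, sign_off, tips_ahead
def cal(n):
    c=calibration(n); K=np.array(c['camera_matrix'],float); R=cv2.Rodrigues(np.array(c['rvec'],float))[0]; t=np.array(c['tvec'],float).ravel()
    return K,R,t
def ray(c,uv,z):
    K,R,t=c; o=-R.T@t
    uv=np.atleast_2d(np.array(uv,float)); d=(R.T@np.linalg.inv(K)@np.c_[uv,np.ones(len(uv))].T).T
    return o+d*((z-o[2])/d[:,2])[:,None]
def snap(n,f):
    c=cal(n); p,d=camera(n); cv2.imwrite(f'pics/{f}.png',p[:,:,::-1]); np.savez(f'{f}.npz',p=p,d=d,K=c[0],R=c[1],t=c[2]); return p,d,c
def load(f):
    z=np.load(f'{f}.npz'); return z['p'],z['d'],(z['K'],z['R'],z['t'])
def pts(d,c):
    K,R,t=c; v,u=np.mgrid[:d.shape[0],:d.shape[1]]
    P=(np.linalg.inv(K)@np.stack([u,v,np.ones_like(u)],-1).reshape(-1,3).T)*d.reshape(1,-1)
    return ((P.T-t)@R).reshape(*d.shape,3)
E
python3 - <<'E'
from h import *
o=get_obs()
print({k:np.round(v,4) for k,v in o.items()},tips_ahead)
for n in ('scene','top'): snap(n,n+'0')
E
```

```text
{'t': np.float64(0.0), 'qpos': array([ 0.9979,  0.0879,  1.3722, -0.    ,  1.6836, -0.1031]), 'qvel': array([ 0.0013,  0.0001, -0.0017,  0.002 , -0.0005,  0.0012]), 'tau': array([ 5.00000e-04, -3.40185e+01, -3.02424e+01,  7.17000e-02,
        3.34000e-02, -2.00000e-04]), 'ee_pos': array([0.2487, 0.49  , 0.2213]), 'eef_rot': array([ 0.602 , -0.3702,  0.6033,  0.3696]), 'force': array([ 0.5381, -0.1371, -1.3749]), 'ft_torque': array([0.0124, 0.021 , 0.0264]), 'opening': np.float64(0.094)} 0.017
```

View pics/scene0.png

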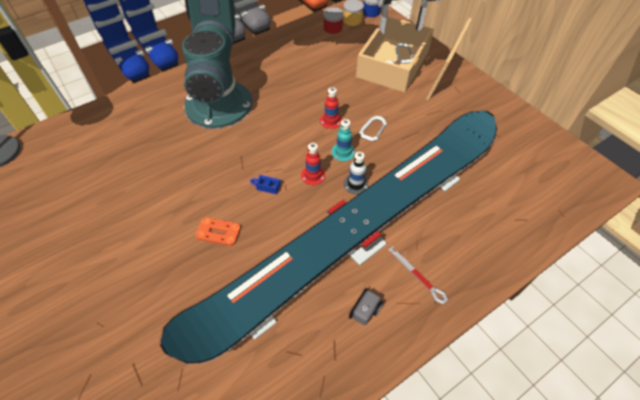

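View pics/top0.png

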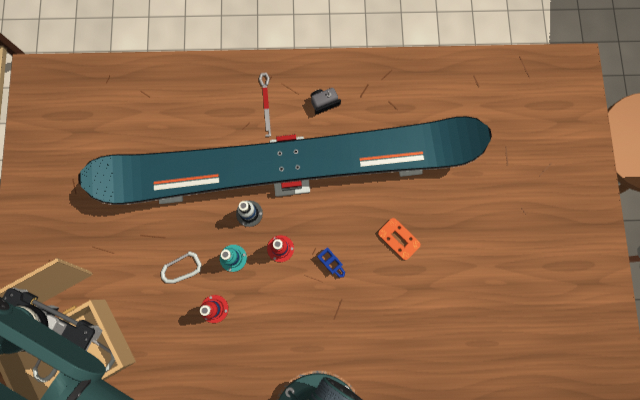

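The scene shows four bottles: red at (331,105) and (312,160), turquoise at (344,140), and bare aluminium with a blue band at (357,170), which is (249,211) in the top view. The aluminium one fits. The orange plate is at top (399,239) and the inserts are around top (288,160).

Run:
```python
from h import *
p,d,c=load('top0'); s,ds,cs=load('scene0')
a=cv2.resize(s[130:200,300:390],None,fx=6,fy=6,interpolation=cv2.INTER_CUBIC)
b=cv2.resize(p[140:240,225:310],None,fx=4.2,fy=4.2,interpolation=cv2.INTER_CUBIC)[:420]
b=b[:, :250] if False else b
cc=np.hstack([a[:420,:430],b[:420,:360]]);cv2.imwrite('pics/crop.png',cc[:,:,::-1])
# plate
for n,(q,dd,ca) in {'top':(p,d,c),'scene':(s,ds,cs)}.items():
    h=cv2.cvtColor(q,cv2.COLOR_RGB2HSV)
    m=((h[...,0]>4)&(h[...,0]<14)&(h[...,1]>190)&(h[...,2]>180)).astype(np.uint8)
    k,l,st,ce=cv2.connectedComponentsWithStats(m)
    for i in range(1,k):
        if st[i,4]>150:
            print(n,st[i],ce[i]); 
            cn=max(cv2.findContours((l==i).astype(np.uint8),cv2.RETR_EXTERNAL,cv2.CHAIN_APPROX_NONE)[0],key=len)
            w=ray(ca,cn[:,0],0.010)[:,:2]
            r=cv2.minAreaRect((w*1000).astype(np.float32)); print('rect',r)
P=pts(d,c)
for nm,uv in dict(cap=(246,207),plate=(390,232),ski=(288,160)).items(): print(nm,P[uv[1],uv[0]].round(4))
print('insert ray top',ray(c,[(280,153),(296,152),(282,169),(298,167)],0.065).round(4))
print('insert ray scene',ray(cs,[(342,220),(354,211),(354,231),(366,222)],0.065).round(4))
```

```text
cap [0.4912 0.1532 0.1179]
plate [ 0.4371 -0.1959  0.0067]
ski [0.6165 0.0563 0.0611]
insert ray top [[0.6338 0.0757 0.065 ]
 [0.6354 0.036  0.065 ]
 [0.5929 0.0713 0.065 ]
 [0.5971 0.0319 0.065 ]]
insert ray scene [[0.5999 0.0347 0.065 ]
 [0.5956 0.0739 0.065 ]
 [0.6403 0.0397 0.065 ]
 [0.6366 0.0783 0.065 ]]
```

View pics/crop.png

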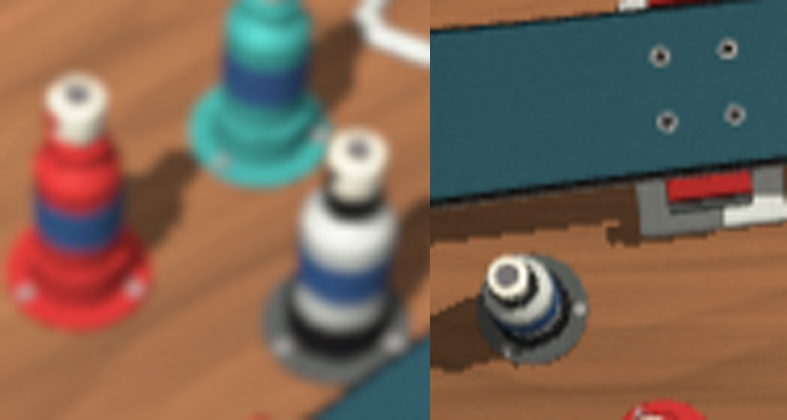

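The crop confirms the aluminium, blue-banded bottle with the white cap at scene (359,155) and top (244,205). The orange mask failed, so I'm widening it and refining the cap and inserts.

Run:
```python
from h import *
p,d,c=load('top0'); s,ds,cs=load('scene0')
print(cv2.cvtColor(p,cv2.COLOR_RGB2HSV)[228:233,388:392].reshape(-1,3)[:4])
out=[]
for n,(q,dd,ca,box) in {'top':(p,d,c,(370,210,430,270)),'scene':(s,ds,cs,(185,205,255,255))}.items():
    h=cv2.cvtColor(q,cv2.COLOR_RGB2HSV)
    m=np.zeros(h.shape[:2],np.uint8); x0,y0,x1,y1=box
    m[y0:y1,x0:x1]=((h[...,1]>190)&(h[...,2]>150)&(q[...,0].astype(int)-q[...,1]>105))[y0:y1,x0:x1]
    k,l,st,ce=cv2.connectedComponentsWithStats(m)
    i=1+np.argmax(st[1:,4]); print(n,st[i],ce[i])
    cn=max(cv2.findContours((l==i).astype(np.uint8),cv2.RETR_EXTERNAL,cv2.CHAIN_APPROX_NONE)[0],key=len)
    print('rect',cv2.minAreaRect((ray(ca,cn[:,0],0.008)[:,:2]*1000).astype(np.float32)))
    z=cv2.resize(q[y0:y1,x0:x1],None,fx=6,fy=6,interpolation=cv2.INTER_CUBIC); out.append(z[:300,:360])
cv2.imwrite('pics/plate0.png',np.hstack(out)[:,:,::-1])
for n,(q,dd,ca,box) in {'top':(p,d,c,(236,197,254,214)),'scene':(s,ds,cs,(350,148,370,166))}.items():
    x0,y0,x1,y1=box; P=pts(dd,ca)[y0:y1,x0:x1]; m=P[...,2]>0.114
    v,u=np.nonzero(m); print(n,'cap',m.sum(),u.mean()+x0,v.mean()+y0,np.median(P[m],0).round(4),ray(ca,[(u.mean()+x0,v.mean()+y0)],0.12).round(4))
# inserts
for n,(q,ca,g) in {'top':(p,c,[(280,153),(296,152),(282,169),(298,167)]),'scene':(s,cs,[(342,220),(354,211),(354,231),(366,222)])}.items():
    G=cv2.cvtColor(q,cv2.COLOR_RGB2HSV)[...,1].astype(float); r=[]
    for u,v in g:
        w=np.clip(140-G[v-5:v+6,u-5:u+6],0,None); yy,xx=np.mgrid[v-5:v+6,u-5:u+6]; r.append(((w*xx).sum()/w.sum(),(w*yy).sum()/w.sum()))
    W=ray(ca,r,.065); print(n,np.round(r,1).tolist(),W.round(4).tolist(),W.mean(0).round(4))
```

```text
[[  9 187 236]
 [  9 186 236]
 [  9 187 236]
 [  9 187 236]]
top [386 236   5   5   8] [388.625 237.375]
rect ((423.1847839355469, -191.11000061035156), (10.555338859558105, 7.240053176879883), 42.70964431762695)
scene [226 225   4   2   6] [227.33333333 225.5       ]
rect ((422.23358154296875, -189.39085388183594), (7.941560745239258, 2.964632987976074), 55.55603790283203)
top cap 75 243.2 205.84 [0.4938 0.16   0.1186] [[0.4938 0.1594 0.12  ]]
scene cap 64 358.40625 155.765625 [0.4979 0.1565 0.1198] [[0.4979 0.1573 0.12  ]]
top [[279.6, 152.9], [295.7, 151.5], [281.4, 168.7], [297.6, 166.9]] [[0.634, 0.0766, 0.065], [0.6368, 0.0368, 0.065], [0.5937, 0.0729, 0.065], [0.5973, 0.0329, 0.065]] [0.6154 0.0548 0.065 ]
scene [[342.0, 219.6], [354.2, 210.7], [353.4, 230.7], [365.8, 221.5]] [[0.599, 0.0353, 0.065], [0.5951, 0.0748, 0.065], [0.6388, 0.039, 0.065], [0.6353, 0.0788, 0.065]] [0.617 0.057 0.065]
```

View pics/plate0.png

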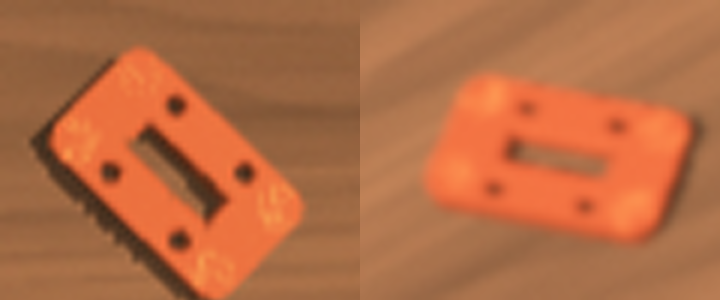

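Run:
```python
from h import *
from scipy.spatial.transform import Rotation as Ro
p,d,c=load('top0'); s,ds,cs=load('scene0')
for n,(q,dd,ca,box) in {'top':(p,d,c,(370,210,430,270)),'scene':(s,ds,cs,(185,205,255,255))}.items():
    h=cv2.cvtColor(q,cv2.COLOR_RGB2HSV)
    m=np.zeros(h.shape[:2],np.uint8); x0,y0,x1,y1=box
    m[y0:y1,x0:x1]=((h[...,1]>165)&(h[...,2]>205))[y0:y1,x0:x1]
    k,l,st,ce=cv2.connectedComponentsWithStats(m)
    i=1+np.argmax(st[1:,4]); print(n,st[i],ce[i])
    cn=max(cv2.findContours((l==i).astype(np.uint8),cv2.RETR_EXTERNAL,cv2.CHAIN_APPROX_NONE)[0],key=len)
    print('rect',cv2.minAreaRect((ray(ca,cn[:,0],0.009)[:,:2]*1000).astype(np.float32)))
# holes by eye from 6x crop of top
u=np.array([(177,105),(245,172),(111,172),(179,240)])/6+[370,210]
W=ray(c,u,0.010);print('holes',W.round(4).tolist(),W.mean(0))
q=get_obs()['eef_rot'];R=Ro.from_quat(np.r_[q[1:],q[0]]).as_matrix();print(R.round(3),'jaw yaw',np.degrees(np.arctan2(R[1,2],R[0,2])))
```

```text
top [379 218  41  42 736] [399.25407609 238.49048913]
rect ((420.65838623046875, -217.90933227539062), (99.4241943359375, 59.84349060058594), 44.06670379638672)
scene [196 218  44  27 778] [217.39460154 230.6503856 ]
rect ((421.28466796875, -217.65872192382812), (100.55854797363281, 63.725067138671875), 43.38818359375)
holes [[0.4475, -0.22, 0.01], [0.4186, -0.2469, 0.01], [0.42, -0.1906, 0.01], [0.3909, -0.2175, 0.01]] [ 0.41926401 -0.2187564   0.01      ]
[[-0.001 -0.892  0.453]
 [-0.002  0.453  0.892]
 [-1.     0.    -0.002]] jaw yaw 63.08300114089989
```

Call:
{"fn": "apply_moves", "kwargs": {"motion": [0, 0, 0, 3, -5, 0, 0, 0, 0, 0, 7, -10, 0, 0, 0, 0, 0, 11, -15, 0, 0, 0, 0, 0, 15, -20, 0, 0, 0, 0, 0, 18, -24, 0, 0, 0, 0, 0, 21, -28, 0, 0, 0, 0, 0, 24, -32, -2, 0, 0, 0, 0, 24.7, -33.2, -4, 0, 0, 0, 0, 24.7, -33.2, -5, 0, 0, 0, 0, 24.7, -33.2, -5, 0]}}

```text
t: 1.35
ee_pos: [0.4948, 0.1585, 0.1704]
eef_rot: [0.601, -0.37, 0.604, 0.37]
force: [0.1, 1.1, 0.2]
opening: 0.0009
```

Run:
```python
from h import *
a=snap('wrist','w1')[0]; 
c=cal('wrist'); print(-c[1].T@c[2], c[1].round(2))
b=snap('scene','s1')[0]
cr=cv2.resize(b[110:200,310:410],None,fx=4,fy=4,interpolation=cv2.INTER_CUBIC)
cv2.imwrite('pics/m1.png',np.hstack([cv2.resize(a,(400,250)),cr[:250*1] if 0 else np.zeros((250,0,3),np.uint8)])[:,:,::-1]); cv2.imwrite('pics/s1c.png',cr[:,:,::-1])
```

```text
[0.43720526 0.18926746 0.33326987] [[ 0.45  0.89 -0.  ]
 [ 0.87 -0.44  0.23]
 [ 0.2  -0.1  -0.97]]
```

View pics/w1.png

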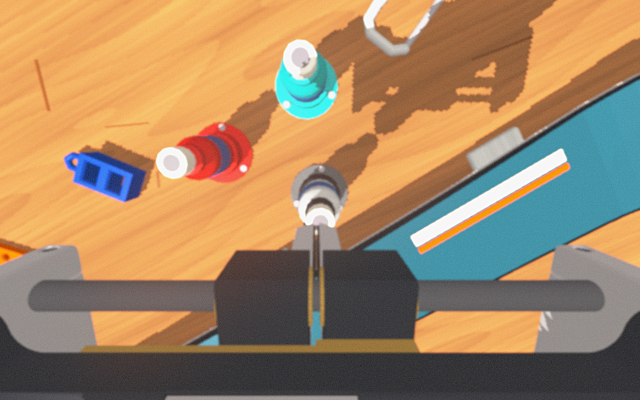

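View pics/s1c.png

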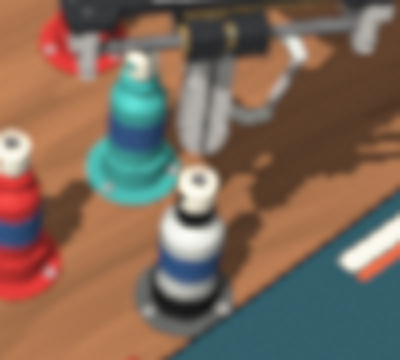

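The wrist view puts the cap at (319,215), in line with the closed fingers. The scene crop shows the tips just above the right cap, so I press.

Call:
{"fn": "apply_moves", "kwargs": {"motion": [0, 0, 0, 0.1, 0, -2.5, 0, 0, 0, 0, 0.1, 0, -3.3, 0, 0, 0, 0, 0.1, 0, -3.7, 0, 0, 0, 0, 0.1, 0, -4.0, 0, 0, 0, 0, 0.1, 0, -4.0, 0]}}

```text
t: 2.08
ee_pos: [0.4961, 0.1596, 0.1336]
eef_rot: [0.602, -0.37, 0.602, 0.371]
force: [-4.8, -0.3, 6.2]
opening: 0.0003
```

Call:
{"fn": "apply_moves", "kwargs": {"motion": [0, 0, 0, 0, 0, -0.6, 0, 0, 0, 0, 0, 0, -0.8, 0, 0, 0, 0, 0, 0, -0.8, 0]}}

```text
t: 2.45
ee_pos: [0.4963, 0.1596, 0.1311]
eef_rot: [0.603, -0.371, 0.601, 0.37]
force: [-8.1, -1.9, 19.1]
opening: 0.0007
```

The 19 N reaction and 5.9 mm of tip travel mean the cap is fully down. Release it, look, then go to the plate.

Call:
{"fn": "apply_moves", "kwargs": {"motion": [0, 0, 0, 0, 0, 2, 0, 0, 0, 0, 0, 0, 6, 0, 0, 0, 0, 0, 0, 8, 0]}}

```text
t: 2.82
ee_pos: [0.4978, 0.1599, 0.2145]
eef_rot: [0.605, -0.372, 0.6, 0.369]
force: [-0.5, -0.4, 0.1]
opening: 0.0004
```

Run:
```python
from h import *
b,d,c=snap('scene','s2')
P=pts(d,c)[148:166,350:370]; m=P[...,2]>0.11;print(np.median(P[m],0),m.sum(),get_obs()['ee_pos'])
cv2.imwrite('pics/s2c.png',cv2.resize(b[110:200,310:410],None,fx=4,fy=4,interpolation=cv2.INTER_CUBIC)[:,:,::-1])
```

```text
[0.49915166 0.15627464 0.11938781] 74 [0.49870304 0.1600529  0.21688011]
```

Call:
{"fn": "apply_moves", "kwargs": {"motion": [0, 0, -10, -1, -3.5, 0, 9.4, 0, 0, -20, -2, -7, 0, 9.4, 0, 0, -30, -3, -11, 0, 9.4, 0, 0, -40, -3.5, -15, 0, 9.4, 0, 0, -50, -4.5, -19, 0, 9.4, 0, 0, -60, -5, -23, 0, 9.4, 0, 0, -70, -6, -27, 0, 9.4, 0, 0, -80, -7, -31, 0, 9.4, 0, 0, -90, -7.5, -35, 0, 9.4, 0, 0, -100, -7.6, -37.8, 0, 9.4]}}

```text
t: 4.12
ee_pos: [0.4224, -0.2198, 0.2166]
eef_rot: [0.672, 0.221, 0.669, -0.23]
force: [0.8, 0.3, 0.5]
opening: 0.0932
```

The cap measures z 0.119, so it is back up. Now I refine the plate pose from the wrist view.

```bash
cat >> h.py <<'E'
from scipy.spatial.transform import Rotation as Ro
def jaw():
    o=get_obs(); q=o['eef_rot']; R=Ro.from_quat(np.r_[q[1:],q[0]]).as_matrix()
    return o['ee_pos'].round(4), np.degrees(np.arctan2(R[1,2],R[0,2])).round(2), R[:,0].round(4), R[:,2].round(4), o['qpos'].round(3)
E
python3 - <<'E'
from h import *
print(jaw())
q,dd,ca=snap('wrist','w3')
h=cv2.cvtColor(q,cv2.COLOR_RGB2HSV)
m=(((h[...,1]>150)&(h[...,2]>180)&(h[...,0]>5)&(h[...,0]<12))).astype(np.uint8)
k,l,st,ce=cv2.connectedComponentsWithStats(m)
i=1+np.argmax(st[1:,4]); print(st[i],ce[i])
cn=max(cv2.findContours((l==i).astype(np.uint8),cv2.RETR_EXTERNAL,cv2.CHAIN_APPROX_NONE)[0],key=len)
print('rect',cv2.minAreaRect((ray(ca,cn[:,0],0.010)[:,:2]*1000).astype(np.float32)))
E
```

```text
(array([ 0.4224, -0.2198,  0.2166]), np.float64(-37.21), array([ 2.000e-04, -1.330e-02, -9.999e-01]), array([ 0.7964, -0.6047,  0.0082]), array([-0.591, -0.082,  1.552, -0.011,  1.664,  0.057]))
[284 155   9  55  58] [288.31034483 183.03448276]
rect ((396.693115234375, -196.71490478515625), (72.37852478027344, 1.5093441009521484), 43.28982925415039)
```

View pics/w3.png

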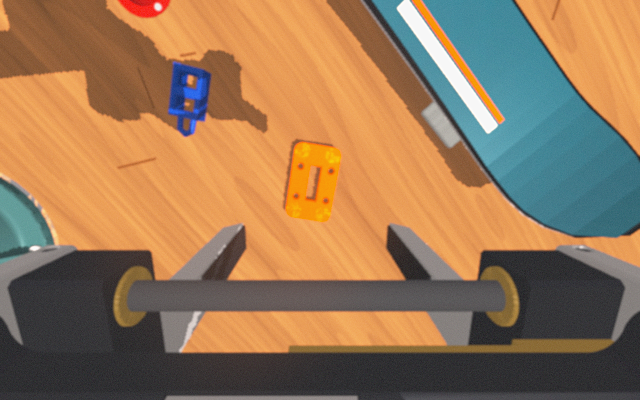

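Run:
```python
from h import *
q,dd,ca=load('w3')
h=cv2.cvtColor(q,cv2.COLOR_RGB2HSV); print(h[165,312],h[100,100])
m=np.zeros(h.shape[:2],np.uint8)
m[135:228,275:350]=((h[...,1]>185)&(h[...,2]>180)&(h[...,0]<21))[135:228,275:350]
k,l,st,ce=cv2.connectedComponentsWithStats(m)
i=1+np.argmax(st[1:,4]); print(st[i],ce[i])
cn=max(cv2.findContours((l==i).astype(np.uint8),cv2.RETR_EXTERNAL,cv2.CHAIN_APPROX_NONE)[0],key=len)
print('rect',cv2.minAreaRect((ray(ca,cn[:,0],0.010)[:,:2]*1000).astype(np.float32)))
```

```text
[ 15 223 248] [ 12 156 142]
[ 285  141   57   81 3020] [311.73311258 181.9986755 ]
rect ((421.7041015625, -215.61932373046875), (101.67921447753906, 62.553218841552734), 43.541168212890625)
```

Call:
{"fn": "apply_moves", "kwargs": {"motion": [0.4, 0, -9, -0.1, 0.3, -5, 9.4, 0.4, 0, -9, -0.1, 0.3, -10, 9.4, 0.4, 0, -9, -0.1, 0.3, -15, 9.4, 0.4, 0, -9, -0.1, 0.3, -16.5, 9.4, 0.4, 0, -9, -0.1, 0.3, -16.5, 9.4]}}

```text
t: 4.8
ee_pos: [0.4212, -0.2192, 0.0511]
eef_rot: [0.65, 0.276, 0.65, -0.282]
force: [0.1, -0.1, 0.6]
opening: 0.0939
```

Run:
```python
from h import *
print(jaw())
```

```text
(array([ 0.4212, -0.2192,  0.0511]), np.float64(-46.52), array([-0.0033, -0.0081, -1.    ]), array([ 0.6881, -0.7256,  0.0036]), array([-0.593,  0.022,  1.789, -0.009,  1.329,  0.221]))
```

Call:
{"fn": "apply_moves", "kwargs": {"motion": [0.4, -0.2, 0, 0, 0.2, -1.5, 9.4, 0.4, -0.2, 0, 0, 0.2, -2.6, 9.4, 0.4, -0.2, 0, 0, 0.2, -3.0, 9.4, 0.4, -0.2, 0, 0, 0.2, -3.0, 9.4]}}

```text
t: 5.3
ee_pos: [0.4211, -0.2172, 0.021]
eef_rot: [0.65, 0.279, 0.65, -0.28]
force: [-0.2, 0.3, -0.6]
opening: 0.094
```

Run:
```python
from h import *
print(jaw(),get_obs()['force'])
snap('wrist','w4')
```

```text
(array([ 0.4211, -0.2172,  0.021 ]), np.float64(-46.52), array([-1.e-04, -9.e-04, -1.e+00]), array([ 6.881e-01, -7.256e-01,  6.000e-04]), array([-5.950e-01,  5.300e-02,  1.823e+00, -1.000e-03,  1.265e+00,
        2.170e-01])) [-0.20039465  0.26937579 -0.59222603]
```

View pics/w4.png

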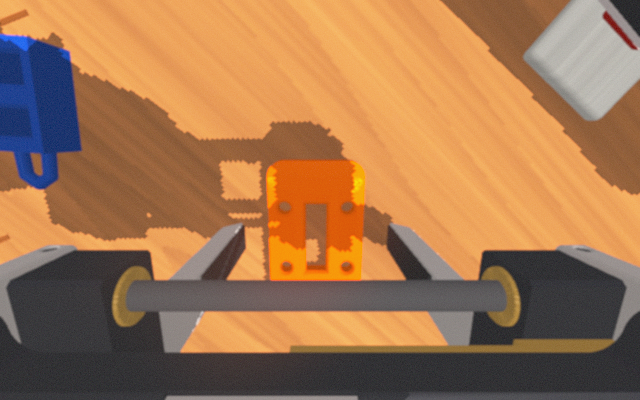

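The plate spans u 266–366 and is centred and square between the fingers. Close, then lift a little.

Call:
{"fn": "apply_moves", "kwargs": {"motion": [0, 0, 0, 0, 0, -0.1, 5.5, 0, 0, 0, 0, 0, -0.1, 5.5, 0, 0, 0, 0, 0, -0.1, 5.5, 0, 0, 0, 0, 0, -0.1, 5.5, 0, 0, 0, 0, 0, -0.1, 5.5, 0, 0, 0, 0, 0, -0.1, 5.5]}}

```text
t: 6.1
ee_pos: [0.4214, -0.2173, 0.0203]
eef_rot: [0.65, 0.279, 0.649, -0.28]
force: [-0.8, 1.0, 0.9]
opening: 0.0597
```

Call:
{"fn": "apply_moves", "kwargs": {"motion": [0, 0, 0, 0, 0, 2, 4, 0, 0, 0, 0, 0, 6, 4, 0, 0, 0, 0, 0, 10, 4, 0, 0, 0, 0, 0, 14, 4, 0, 0, 0, 0, 0, 16, 4, 0, 0, 0, 0, 0, 16, 4]}}

```text
t: 6.85
ee_pos: [0.4222, -0.2179, 0.182]
eef_rot: [0.651, 0.279, 0.648, -0.28]
force: [-0.1, -0.1, -1.7]
opening: 0.0596
```

Call:
{"fn": "apply_moves", "kwargs": {"motion": [0, 0, 6, 2, 3, 0, 4, 0, 0, 13, 4.5, 6, 0, 4, 0, 0, 20, 7, 9.5, 0, 4, 0, 0, 26, 9.5, 13, 0, 4, 0, 0, 33, 12, 17, 0, 4, 0, 0, 39, 14.5, 20.5, 0, 4, 0, 0, 45, 17, 24, 0, 4, 0, 0, 50, 19, 26.5, 0, 4, 0, 0, 51.7, 19.5, 27.3, 0, 4, 0, 0, 51.7, 19.5, 27.3, 0, 4]}}

```text
t: 8.1
ee_pos: [0.6165, 0.055, 0.1803]
eef_rot: [0.707, -0.032, 0.706, 0.032]
force: [-0.6, -0.6, -0.8]
opening: 0.0594
```

Run:
```python
from h import *
print(jaw(),get_obs()['opening'])
snap('wrist','w5');snap('scene','s5')
```

```text
(array([0.6165, 0.055 , 0.1803]), np.float64(5.17), array([ 1.9e-03,  2.0e-04, -1.0e+00]), array([0.9959, 0.09  , 0.0019]), array([-0.003,  0.25 ,  1.267,  0.   ,  1.623, -0.093])) 0.05940500490954244
```

View pics/w5.png

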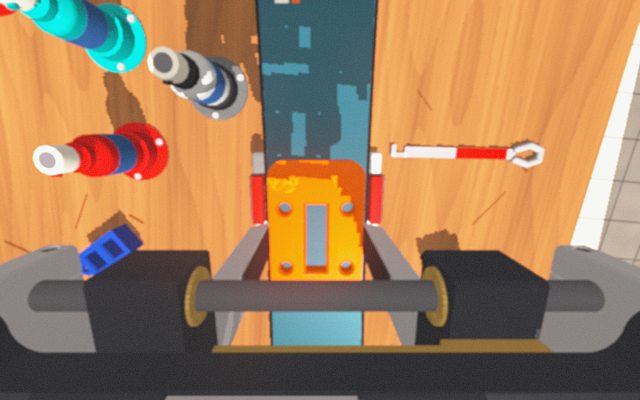

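View pics/s5.png

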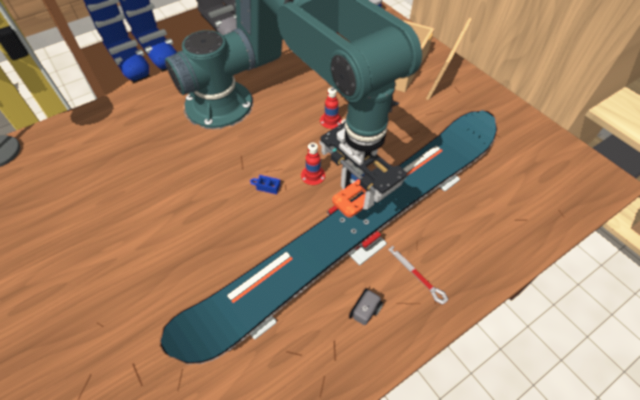

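The plate is held level over the ski and hides the inserts. I'll back off 10 cm along −y so that the wrist camera sees plate holes and inserts together.

Call:
{"fn": "apply_moves", "kwargs": {"motion": [0, 0, 0, 0.3, -3, -1, 4, 0, 0, 0, 0.6, -7, -2, 4, 0, 0, 0, 0.9, -10, -3, 4, 0, 0, 0, 0.9, -10, -3, 4, 0, 0, 0, 0.9, -10, -3, 4]}}

```text
t: 8.82
ee_pos: [0.6252, -0.046, 0.1519]
eef_rot: [0.708, -0.031, 0.705, 0.031]
force: [-0.3, -0.4, -1.8]
opening: 0.0596
```

Run:
```python
from h import *
print(jaw(),get_obs()['opening'])
snap('wrist','w6');snap('top','t6')
```

```text
(array([ 0.6252, -0.046 ,  0.1519]), np.float64(5.01), array([ 4.1e-03,  7.0e-04, -1.0e+00]), array([0.9962, 0.0873, 0.0041]), array([-1.65e-01,  2.77e-01,  1.29e+00,  1.00e-03,  1.57e+00, -2.52e-01])) 0.05964891577417104
```

View pics/w6.png

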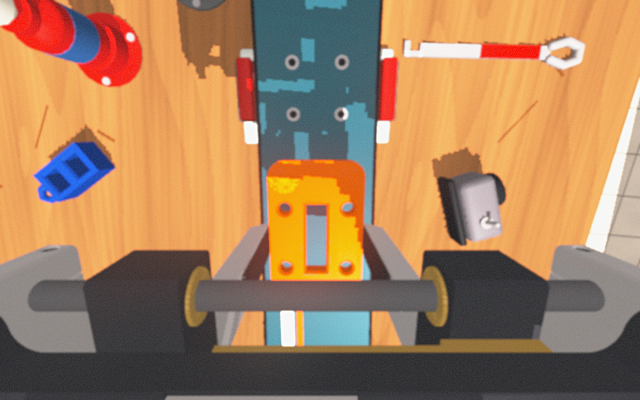

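View pics/t6.png

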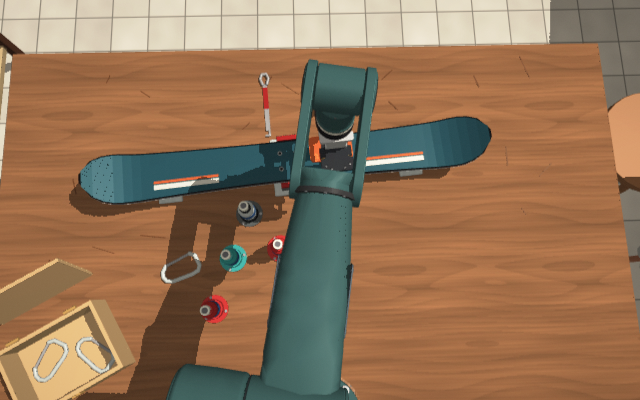

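Run:
```python
from h import *
q,d,c=load('w6')
a=cv2.resize(q[150:290,260:372],None,fx=4,fy=4,interpolation=cv2.INTER_CUBIC)
b=cv2.resize(q[45:130,275:360],None,fx=4,fy=4,interpolation=cv2.INTER_CUBIC)
o=np.zeros((560,790,3),np.uint8); o[:560,:448]=a; o[:340,450:790]=b
cv2.imwrite('pics/z6.png',o[:,:,::-1])
P=pts(d,c); print(P[180:200:5,300:340:10,2].round(4), P[90,300:340:10,2].round(4))
G=cv2.cvtColor(q,cv2.COLOR_RGB2HSV)[...,1].astype(float)
r=[]
for u,v in [(292,62),(342,62),(293,114),(342,114)]:
    s=slice(v-11,v+12),slice(u-11,u+12); m=(G[s]<90); yy,xx=np.mgrid[s]; cn,_=cv2.findContours(m.astype(np.uint8),cv2.RETR_EXTERNAL,cv2.CHAIN_APPROX_NONE); k=max(cn,key=cv2.contourArea); e=cv2.fitEllipse(cv2.convexHull(k)) ; r.append(np.array(e[0])+[u-11,v-11]); print(e)
W=ray(c,r,.065);print(np.round(r,1).tolist(),W.round(4).tolist(),W.mean(0).round(4))
R_=q[...,0].astype(float); B=q[...,1].astype(float)
hs=cv2.cvtColor(q,cv2.COLOR_RGB2HSV)
H=[]
for u,v in [(285,208),(348,208),(287,267),(345,267)]:
    s=slice(v-10,v+11),slice(u-10,u+11); m=(hs[s][...,2]<215)|(hs[s][...,1]<150)
    cn,_=cv2.findContours(m.astype(np.uint8),cv2.RETR_EXTERNAL,cv2.CHAIN_APPROX_NONE); k=max(cn,key=cv2.contourArea); e=cv2.fitEllipse(cv2.convexHull(k)); H.append(np.array(e[0])+[u-10,v-10]); print(e)
print(np.round(H,1).tolist(), ray(c,H,0.1416).round(4).tolist(), ray(c,H,0.1416).mean(0))
```

```text
[[0.1411 0.1414 0.1412 0.14  ]
 [0.1413 0.1401 0.1416 0.1411]
 [0.1398 0.1415 0.14   0.142 ]
 [0.1415 0.1416 0.1416 0.1419]] [0.0646 0.0642 0.0647 0.0643]
((10.750094413757324, 11.039604187011719), (16.2625789642334, 17.69080352783203), 171.31265258789062)
((10.634337425231934, 10.751133918762207), (16.780235290527344, 17.48103904724121), 5.280649662017822)
((9.89700698852539, 15.497135162353516), (23.791847229003906, 28.726411819458008), 148.73782348632812)
((7.970004081726074, 13.571432113647461), (16.55443572998047, 24.32437515258789), 23.464195251464844)
[[291.8, 62.0], [341.6, 61.8], [291.9, 118.5], [339.0, 116.6]] [[0.5954, 0.0748, 0.065], [0.6353, 0.0786, 0.065], [0.5986, 0.0313, 0.065], [0.6377, 0.0363, 0.065]] [0.6168 0.0552 0.065 ]
((9.35919189453125, 10.05212688446045), (9.790431022644043, 10.516876220703125), 143.6224822998047)
((10.272478103637695, 9.57875919342041), (11.64593505859375, 14.293970108032227), 89.10748291015625)
((8.884000778198242, 8.967887878417969), (10.320647239685059, 10.81213092803955), 132.12008666992188)
((10.966876029968262, 8.792929649353027), (10.472086906433105, 10.975090026855469), 165.1667938232422)
[[284.4, 208.1], [348.3, 207.6], [285.9, 266.0], [346.0, 265.8]] [[0.6039, -0.0262, 0.1416], [0.6436, -0.0224, 0.1416], [0.6074, -0.0651, 0.1416], [0.6466, -0.0616, 0.1416]] [ 0.62536548 -0.04381779  0.1416    ]
```

View pics/z6.png

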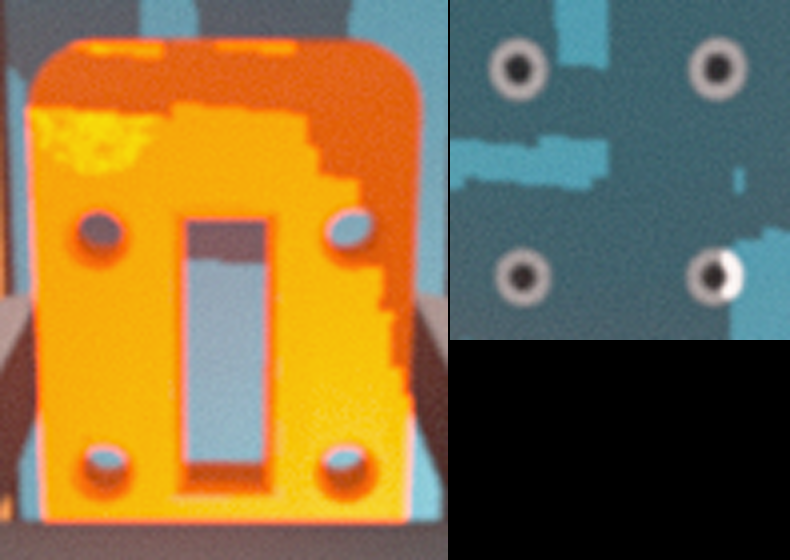

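Run:
```python
from h import *
q,d,c=load('w6')
I=ray(c,[(291.9,61.9),(341.6,61.9),(292.9,113.9),(340.9,113.9)],.065)
H=ray(c,[(284.4,209.1),(347.1,209.1),(285.4,267.9),(345.9,267.6)],.1416)
for X in (I,H):
    print(X.round(4).tolist(),X.mean(0).round(4))
    v=X[1]-X[0]+X[3]-X[2]; w=X[0]-X[2]+X[1]-X[3]; print(np.degrees([np.arctan2(v[1],v[0]),np.arctan2(-w[0],w[1])]))
print((I.mean(0)-H.mean(0)))
tcp=np.array([.6252,-.046,.1519]); print('hole-tcp',H.mean(0)-tcp)
```

```text
[[0.5956, 0.0749, 0.065], [0.6353, 0.0785, 0.065], [0.5992, 0.0351, 0.065], [0.6391, 0.0386, 0.065]] [0.6173 0.0568 0.065 ]
[5.11290371 5.30764552]
[[0.604, -0.0268, 0.1416], [0.6429, -0.0234, 0.1416], [0.6072, -0.0665, 0.1416], [0.6467, -0.0629, 0.1416]] [ 0.6252 -0.0449  0.1416]
[5.17313238 4.9843683 ]
[-0.00790383  0.10167256 -0.0766    ]
hole-tcp [-3.07870425e-06  1.08558454e-03 -1.03000000e-02]
```

Call:
{"fn": "apply_moves", "kwargs": {"motion": [0, 0.2, 0.1, -0.2, 3, 0, 4, 0, 0.2, 0.1, -0.5, 7, 0, 4, 0, 0.2, 0.1, -0.8, 10.1, 0, 4, 0, 0.2, 0.1, -0.8, 10.1, -1.5, 4, 0, 0.2, 0.1, -0.8, 10.1, -3.0, 4, 0, 0.2, 0.1, -0.8, 10.1, -4.3, 4, 0, 0.2, 0.1, -0.8, 10.1, -4.8, 4, 0, 0.2, 0.1, -0.8, 10.1, -4.8, 4, 0, 0.2, 0.1, -0.8, 10.1, -4.8, 4]}}

```text
t: 10.05
ee_pos: [0.618, 0.0555, 0.1049]
eef_rot: [0.707, -0.032, 0.706, 0.032]
force: [0.8, 0.4, -0.2]
opening: 0.0597
```

Run:
```python
from h import *
print(jaw(),get_obs()['opening'],get_obs()['qvel'].round(3))
q,d,c=snap('wrist','w7');snap('scene','s7')
print(c[0].round(1).tolist())
s=load('s7')[0]
a=cv2.resize(q[150:290,260:372],None,fx=4,fy=4,interpolation=cv2.INTER_CUBIC)
b=cv2.resize(s[170:250,310:395],None,fx=4,fy=4,interpolation=cv2.INTER_CUBIC)
o=np.zeros((560,790,3),np.uint8); o[:560,:448]=a; o[:320,450:790]=b
cv2.imwrite('pics/z7.png',o[:,:,::-1])
P=pts(d,c);print(np.median(P[180:200,290:340,2]))
```

```text
(array([0.618 , 0.0555, 0.1049]), np.float64(5.18), array([ 2.4e-03,  4.0e-04, -1.0e+00]), array([0.9959, 0.0904, 0.0025]), array([-0.002,  0.289,  1.37 ,  0.   ,  1.48 , -0.093])) 0.05972938670904936 [ 0.001 -0.006 -0.004 -0.001 -0.001 -0.002]
[[285.2, 0.0, 315.8], [0.0, 285.2, 201.7], [0.0, 0.0, 1.0]]
0.09402867515704111
```

View pics/z7.png

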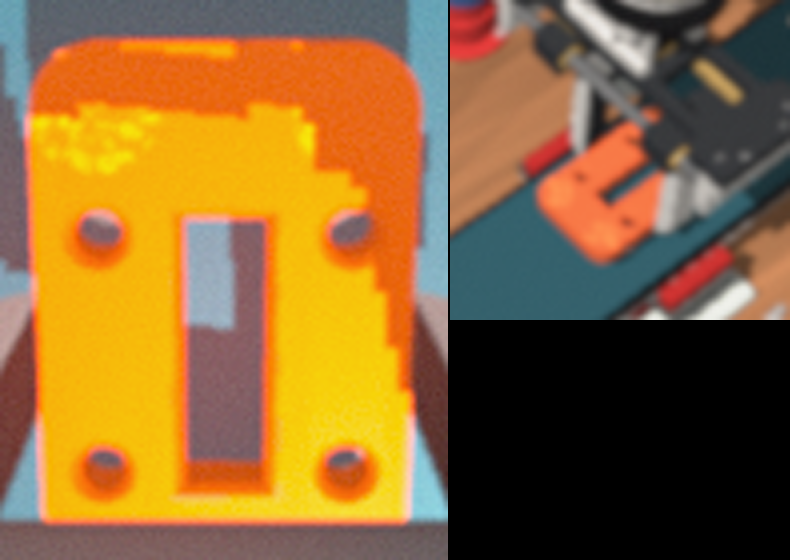

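Call:
{"fn": "apply_moves", "kwargs": {"motion": [0, 0.1, 0, -0.1, 0, -0.2, 4, 0, 0.1, 0, -0.1, 0, -0.2, 4, 0, 0.1, 0, -0.1, 0, -0.2, 4, 0, 0.1, 0, -0.1, 0, -0.2, 4]}}

```text
t: 10.65
ee_pos: [0.6171, 0.0556, 0.1031]
eef_rot: [0.707, -0.032, 0.706, 0.032]
force: [0.5, -0.3, -1.2]
opening: 0.0595
```

Run:
```python
from h import *
print(jaw(),get_obs()['opening'],get_obs()['qvel'].round(3))
q,d,c=snap('wrist','w8'); s,ds,cs=snap('scene','s8')
zt=get_obs()['ee_pos'][2]-.0103
H=ray(c,[(284.4,209.1),(347.1,209.1),(285.4,267.9),(345.9,267.6)],zt)
I=np.array([(.5956,.0749),(.6353,.0785),(.5992,.0351),(.6391,.0386)])
print(H.mean(0),np.hypot(*(H[:,:2]-I).T).round(4))
# scene view: predicted hole positions of plate top if centred over the inserts
K,R,t=cs; X=np.c_[I,np.full(4,zt)]; uv=(K@(R@X.T+t[:,None])).T; uv=uv[:,:2]/uv[:,2:]
b=cv2.resize(s[170:250,310:410],None,fx=7,fy=7,interpolation=cv2.INTER_CUBIC)
for u,v in uv: cv2.circle(b,(int((u-310+.5)*7),int((v-170+.5)*7)),3,(0,255,0),-1)
cv2.imwrite('pics/z8.png',b[:,:,::-1])
a=cv2.resize(q[150:290,260:372],None,fx=4,fy=4,interpolation=cv2.INTER_CUBIC); cv2.imwrite('pics/z8w.png',a[:,:,::-1])
```

```text
(array([0.6171, 0.0556, 0.1031]), np.float64(5.2), array([ 1.1e-03,  4.0e-04, -1.0e+00]), array([0.9959, 0.0906, 0.0012]), array([-0.002,  0.289,  1.373,  0.   ,  1.478, -0.093])) 0.05945136224046504 [-0.002 -0.    -0.001  0.001  0.     0.001]
[0.61703173 0.05679687 0.09276691] [0.0002 0.0006 0.0001 0.0006]
```

View pics/z8.png

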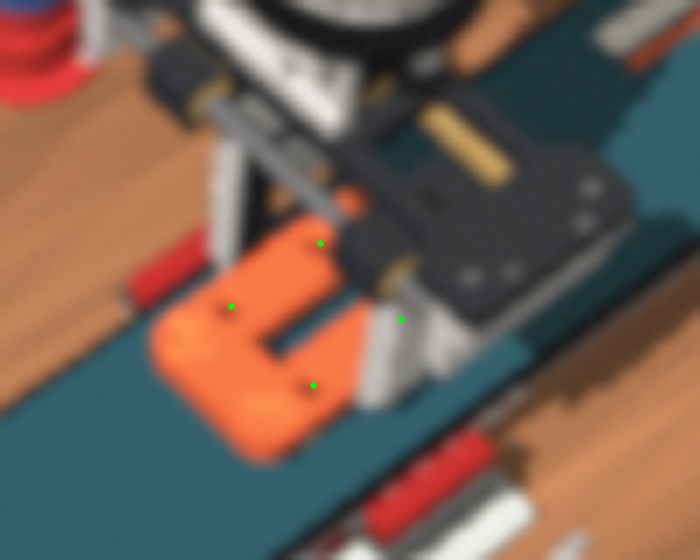

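View pics/z8w.png

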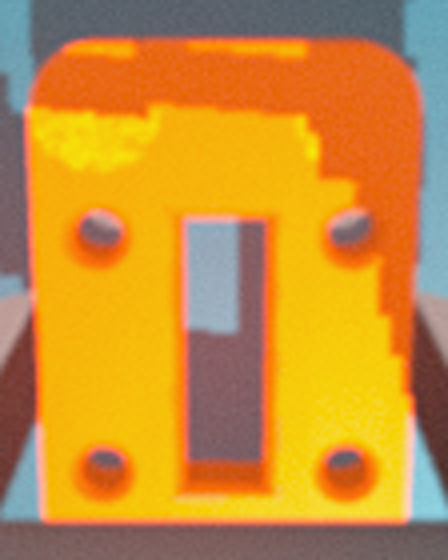

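The wrist measurement puts all holes within 0.6 mm. In the scene crop, though, the holes sit about 0.7 px down-left of the predicted dots, so I'll quantify that.

Run:
```python
from h import *
def cen(q,u,v,r=3,thr=None):
    g=q[...,0].astype(float); u0,v0=int(round(u)),int(round(v)); s=slice(v0-r,v0+r+1),slice(u0-r,u0+r+1)
    yy,xx=np.mgrid[s]; w=np.clip(np.percentile(g[s],75)-15-g[s],0,None); return (w*xx).sum()/w.sum(),(w*yy).sum()/w.sum()
s,ds,cs=load('s8'); zt=.0928
h=[cen(s,*x) for x in [(342,214),(354,225),(355,205)]]
W=ray(cs,h,zt); print(np.round(h,2).tolist(),W.round(4).tolist())
print('inserts',[(.5992,.0351),(.6391,.0386),(.5956,.0749)])
# bias of the same measure: plate on bench, scene0
p0,d0,c0=load('scene0')
h0=[cen(p0,*x) for x in np.array([(526-360,107),(618-360,126),(494-360,188),(586-360,206)])/6+[185,205]]
print(np.round(h0,2).tolist(),ray(c0,h0,.010).round(4).tolist(),ray(c0,h0,.010).mean(0))
p,d,c=load('top0'); 
h1=[cen(p,*x) for x in np.array([(177,105),(245,172),(111,172),(179,240)])/6+[370,210]]; print(ray(c,h1,.010).mean(0))
```

```text
[[341.43, 213.65], [354.36, 225.91], [357.37, 205.13]] [[0.5984, 0.0323, 0.0928], [0.642, 0.0367, 0.0928], [0.6004, 0.0776, 0.0928]]
inserts [(0.5992, 0.0351), (0.6391, 0.0386), (0.5956, 0.0749)]
[[212.39, 222.64], [227.4, 225.58], [206.79, 236.17], [221.97, 239.09]] [[0.3942, -0.2173, 0.01], [0.4236, -0.19, 0.01], [0.422, -0.2468, 0.01], [0.4508, -0.2195, 0.01]] [ 0.42266921 -0.21841149  0.01      ]
[ 0.41984729 -0.21745968  0.01      ]
```

The scene's coarse pixels (about 2.7 mm each) suggest about −1.5 mm in y. The wrist comparison was made with 77 mm of height between plate and inserts, so I'll repeat it with the plate low, where angle errors nearly cancel.

Call:
{"fn": "apply_moves", "kwargs": {"motion": [0, 0, 0, 0, 0, 1.0, 4, 0, 0, 0, 0.3, -3, 1.2, 4, 0, 0, 0, 0.6, -7, 1.2, 4, 0, 0, 0, 0.9, -10, 1.2, 4, 0, 0, 0, 0.9, -10, 1.2, 4, 0, 0, 0, 0.9, -10, 1.2, 4]}}

```text
t: 11.5
ee_pos: [0.6262, -0.0437, 0.1155]
eef_rot: [0.707, -0.032, 0.706, 0.032]
force: [-0.4, -0.2, -1.7]
opening: 0.0598
```

Run:
```python
from h import *
print(jaw(),get_obs()['opening'])
q,d,c=snap('wrist','w9')
cv2.imwrite('pics/z9.png',cv2.resize(q[150:290,260:372],None,fx=4,fy=4,interpolation=cv2.INTER_CUBIC)[:,:,::-1])
cv2.imwrite('pics/z9i.png',cv2.resize(q[0:150,250:400],None,fx=4,fy=4,interpolation=cv2.INTER_CUBIC)[:,:,::-1])
```

```text
(array([ 0.6262, -0.0437,  0.1155]), np.float64(5.2), array([ 0.0015,  0.001 , -1.    ]), array([0.9959, 0.0907, 0.0016]), array([-1.610e-01,  2.990e-01,  1.336e+00,  1.000e-03,  1.505e+00,
       -2.520e-01])) 0.059800058376031334
```

View pics/z9.png

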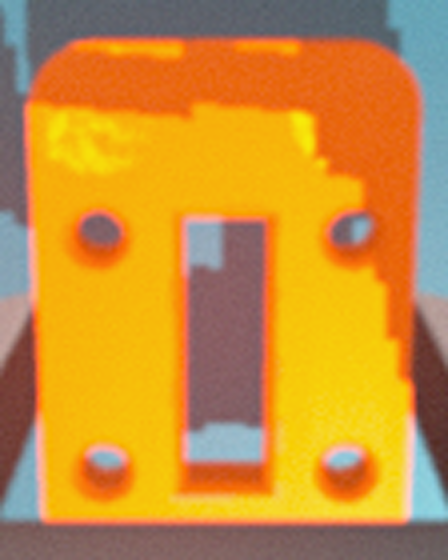

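View pics/z9i.png

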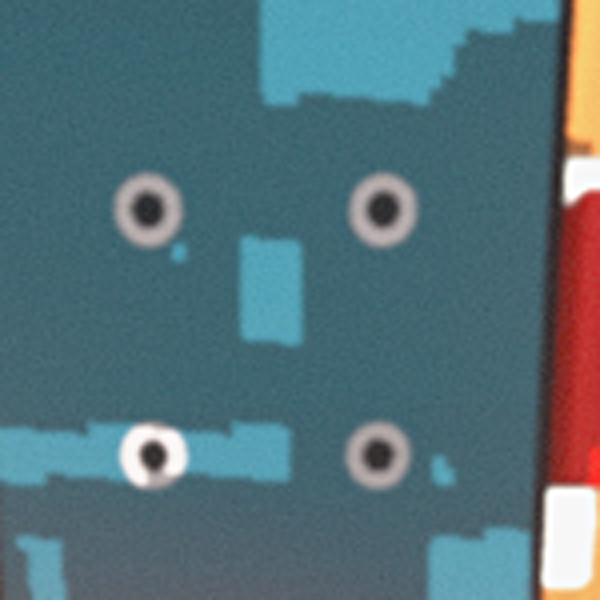

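Run:
```python
from h import *
q,d,c=load('w9'); zt=.1155-.0103
f=lambda L,x0,y0:np.array(L)/4-.4+[x0,y0]
I=ray(c,f([(148.5,210),(383,210),(154,456),(378.5,455)],250,0),.065)
H=ray(c,f([(99,238),(350,238),(103.5,472.5),(346,472.5)],260,150),zt)
for X in (I,H):
    v=X[1]-X[0]+X[3]-X[2]; print(X.round(4).tolist(),X.mean(0).round(4),np.degrees(np.arctan2(v[1],v[0])))
a=np.radians(5.2); y=np.array([-np.sin(a),np.cos(a)])
S=ray(c,f([(226,214),(226,494),(226,38)],260,150),zt)[:,:2]
print('slot ends/plate end along ski rel. hole mid',((S-H.mean(0)[:2])@y).round(4))
print(I.mean(0)-H.mean(0), H.mean(0)-[.6262,-.0437,0])
P=pts(d,c);print(np.median(P[180:200,290:340,2]), zt)
```

```text
[[0.5955, 0.0749, 0.065], [0.6353, 0.0786, 0.065], [0.5992, 0.035, 0.065], [0.6391, 0.0388, 0.065]] [0.6173 0.0568 0.065 ] 5.408886543692266
[[0.6049, -0.0246, 0.1052], [0.6438, -0.021, 0.1052], [0.6083, -0.0642, 0.1052], [0.6478, -0.0605, 0.1052]] [ 0.6262 -0.0426  0.1052] 5.264491108889764
slot ends/plate end along ski rel. hole mid [ 0.0237 -0.0237  0.0508]
[-0.00892326  0.09941862 -0.0402    ] [-2.71395687e-06  1.10888792e-03  1.05200000e-01]
0.10466722754568929 0.1052
```

Both wrist views put insert_mid at (0.6173, 0.0568), and the slot and plate end agree with the holes. Returning by the measured difference of (−0.9, +9.95) cm.

Call:
{"fn": "apply_moves", "kwargs": {"motion": [0, 0.1, 0, -0.3, 3, 0, 4, 0, 0.1, 0, -0.6, 7, 0, 4, 0, 0.1, 0, -0.9, 10, 0, 4, 0, 0.1, 0, -0.9, 10, 0, 4, 0, 0.1, 0, -0.9, 10, -0.7, 4, 0, 0.1, 0, -0.9, 10, -1.2, 4, 0, 0.1, 0, -0.9, 10, -1.2, 4, 0, 0.1, 0, -0.9, 10, -1.2, 4, 0, 0.1, 0, -0.9, 10, -1.2, 4]}}

```text
t: 12.68
ee_pos: [0.6173, 0.0563, 0.1037]
eef_rot: [0.706, -0.032, 0.706, 0.033]
force: [-0.1, 0.1, -0.8]
opening: 0.0595
```

Run:
```python
from h import *
print(jaw(),get_obs()['opening'],get_obs()['qvel'].round(3))
q,d,c=snap('wrist','w10'); s,ds,cs=snap('scene','s10')
zt=get_obs()['ee_pos'][2]-.0103
f=lambda L,x0,y0:np.array(L)/4-.4+[x0,y0]
H=ray(c,f([(99,238),(350,238),(103.5,472.5),(346,472.5)],260,150),zt)
I=np.array([(.5955,.0749),(.6353,.0786),(.5992,.035),(.6391,.0388)])
print(H.mean(0),np.hypot(*(H[:,:2]-I).T).round(4),jaw()[0])
cv2.imwrite('pics/z10.png',cv2.resize(q[150:290,260:372],None,fx=4,fy=4,interpolation=cv2.INTER_CUBIC)[:,:,::-1])
```

```text
(array([0.6173, 0.0563, 0.1037]), np.float64(5.22), array([ 2.e-04,  1.e-03, -1.e+00]), array([9.959e-01, 9.100e-02, 2.000e-04]), array([-1.000e-03,  2.900e-01,  1.371e+00,  1.000e-03,  1.480e+00,
       -9.200e-02])) 0.05952532474663684 [ 0.003 -0.001 -0.002  0.001  0.     0.   ]
[0.61732989 0.05746993 0.09343818] [0.0007 0.0006 0.0009 0.0008] [0.6173 0.0565 0.1037]
```

View pics/s10.png

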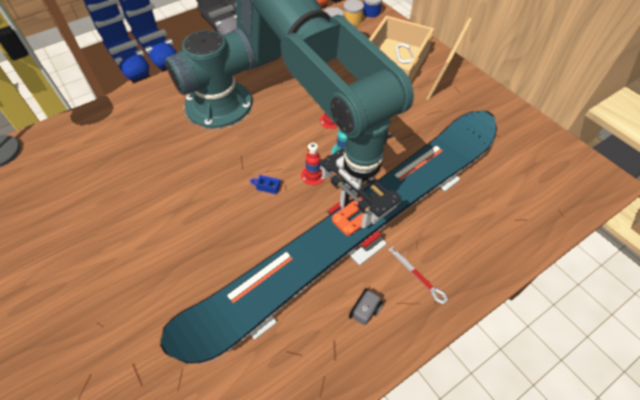

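View pics/z10.png

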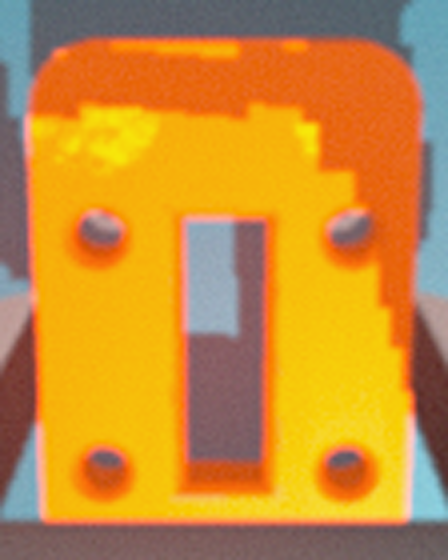

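```bash
python3 -c "
from h import *
print(sign_off())"
```

```text
the job is handed in; nothing more can be done
None
```

I misted the inserts, picked up the orange riser plate, and handed in at about 12.7 s with the plate held level over the ski. No verdict is reported, so these are my own measurements:

- **Sprayer:** I pressed the white cap of the aluminium, blue-banded bottle to about 5.9 mm with 19 N on the tool. It sprang back; its top then measured 119 mm above the bench.
- **Plate in the grip:** I gripped it at the middle of its long sides (opening 59.5 mm). It is level to about 0.001 rad, and the arm was nearly still (joint speeds 0.003 rad/s or less).
- **Height:** The underside is about 83 mm above the bench, so roughly 18 mm clear of the ski. The plate never came lower than that over the ski, and I saw no sign of contact.
- **Alignment:** In the wrist camera all four holes are within 0.9 mm of their inserts, and the plate is turned 5.2° against 5.1–5.4° for the ski.
- **Bystanders:** In the last pictures the belay device, headlamp and nut tool look where they were. I saw the carabiner unmoved in the top view at about 9 s; after that the arm hid it.

**Disagreement:** The coarser scene camera put the plate about 1.5 mm too far toward −y. A second wrist check with the plate low did not show that error. I finished about 0.7 mm toward +y of the wrist estimate, which should be inside 3 mm by either measurement.

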